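Shut the lunchbox, then hold the fruit caddy level over it

TASK

Gently lower the lunchbox's hinged lid until it is fully shut. Then lift the snack caddy by its upright grip, keeping it level so that the loose passionfruit never rolls out of its cup, carry it over and hold it there, level and still, a few centimetres above the middle of the shut lid, so that I can wipe the bench where it stood: finish while still holding it up, with only the gripper carrying it. Leave the tiffin, mug, snack box and spatula where they are.

Things in the scene. Friction and masses are not known exactly. Their poses are not given: they have to be found in the camera images.
- lunchbox: aqua plastic lunchbox tub, 170 (x) by 200 (y) by 65 mm tall, fixed to the bench; origin at the centre of its underside; its hinge runs along its own y at the +x (far) top edge and its front with the latch faces -x
- lid (a joint): angle of the lunchbox's aqua lid, rad: 0 = shut, pi/2 = upright, limit 1.75; a flat slab 170 long from the hinge, 200 wide, 12 mm thick, 0.12 kg, its underside on the hinge line and the slab above it when shut; the hinge is stiff (0.14 N m): the lid stays where it is left, and 1 to 2 N near its free edge moves it
- lid_hinge (a point): middle of the lid's hinge line, 85 mm in +x of the tub's centre, 65 mm above the bench; axes as lunchbox
- lid_edge (a point): middle of the lid's free edge, on the lid's outer face (the top face when shut); a white latch tab 50 mm wide, 6 mm thick sticks out past this edge by 7 mm and reaches 32 mm across it, from 8 mm short of the outer face towards the tub side
- over (a point): point of the lunchbox frame where the middle of the shut lid's top lies, 77 mm above the bench (fixed, it does not turn with the lid)
- caddy: loose steel snack caddy, about 0.26 kg: plate 64 (x) by 184 (y) by 4 mm; two open round cups centred 60 mm along its +y and -y (60 mm across outside, 52 inside, 12 tall, floor 6 mm above the underside); in the middle an upright flat wooden grip 14 mm thick (x), 40 wide (y), top 88 mm above the underside; origin at the centre of the underside
- grip (a point): point to pinch on the caddy's wooden grip, 62 mm above the underside of the caddy; axes as caddy, fingers close along its x
- cup (a point): where the passionfruit's centre is when it rests in the middle of its cup: 60 mm along the caddy's +y, 27 mm above the underside; the cup on the -y side is empty
- fruit_center (a point): centre of the loose dark passionfruit, a 42 mm ball of 40 g that can roll about 10 mm any way in its cup
- tiffin: three-tier round steel tiffin, 126 mm over its side wires, 198 mm tall; origin under its centre; leave alone
- mug: grey ceramic mug, 82 mm across, 92 mm tall, handle at its +y; origin under its centre; leave alone
- snackbox: clear acrylic snack box with lid, 96 by 126 by 60 mm; origin under its centre; leave alone
- spatula: silicone spatula, 240 mm long, lying flat along its x; leave alone
Things that resemble listed ones, but are neither listed nor needed, are in the scene too. What is shaped like the caddy but purple or yellow is not meant. What is shaped like the part that bears fruit_center but green is not meant.

How it is judged:
On the way, in this order (a step that is already met when the one before it is completed fails the run):
1. the lid is lowered fully shut, with the caddy still standing on the bench (value of joint lid below 0.07 rad and height (world z) of caddy below 0.01 m), for 0.2 s.
2. the caddy is lifted off the bench with the fruit in its cup, the lid shut (height (world z) of caddy above 0.04 m and distance between fruit_center and cup below 0.03 m and value of joint lid below 0.07 rad), for 0.2 s.
At the end, for the whole second after the job is handed in: The lid is shut (under 0.07 rad); the caddy hangs in the fingers with its underside 12 to 110 mm above the lid and its middle within 45 mm of the lid's middle, level within 8 degrees, still, touching neither lid nor tub, and the passionfruit lies in its cup (within 30 mm of the cup's middle) (value of joint lid below 0.07 rad and distance between fruit_center and cup below 0.03 m and z of caddy in the frame of over between 0.012 and 0.11 m and horizontal distance between caddy and over below 0.045 m and angle between caddy's own z axis and vertical below 0.14 rad and linear speed of caddy below 0.03 m/s and angular speed of caddy below 0.2 rad/s and contact force between caddy and the fingers above 1 N and contact force between caddy and lunchbox below 0.1 N); the arm keeps its last pose, push and grip.
It fails at once if the passionfruit leaves its cup (not (distance between fruit_center and cup below 0.03 m)).
It fails at once if the caddy is tipped by more than 20 degrees (angle between caddy's own z axis and vertical above 0.35 rad).
It fails at once if the lid is slammed (faster than 4 rad/s) (velocity of joint lid below -4 rad/s).
It fails at once if a bystander is moved by more than 3 cm (distance of any of tiffin, mug, snackbox, spatula from where it was at the start of the episode above 0.03 m).
It also fails if it takes over 64 s, if anything falls off the work surface, if the arm or the gripper's body presses on something with over 40 N, if the wrist force passes 120 N, or if a joint passes its speed limit or range.

ROBOT

A 6-joint arm with a two-finger parallel gripper is mounted at the origin on the work surface. World frame = base frame: x ahead of the robot, y to its left, z up, the work surface at z = 0. Lengths are in m, angles in rad, forces in N, time in s.
With the tool pointing down it reaches from about 0.375 to 0.9 m from the base axis. Payload 3.1 kg.
Tool frame: the origin (TCP) lies midway between the tips of the shut fingers; the grasp point (between the pads) lies 19 mm behind it; z points along the fingers, y is the line along which they close (so a half turn about z gives the same grasp; the last joint's range is limited). The gripper opens to 85 mm and grips with 20 to 120 N. Pads are 22 mm wide; open, the fingers measure 114 mm over their backs; the gripper's body (76 mm by 85 mm) begins 54 mm behind the grasp point. The pads swing forward as they close: fully open they stand 13 mm farther back than shut.
Start: joints at [0.987, 0.527, 1.433, -0, 1.181, -0.178], TCP at [0.247, 0.574, 0.231] pointing down, gripper open.
Joint ranges: [-3.08, 3.08], [-0.75, 2.2], [0.22, 2.44], [-1.43, 4.57], [0, 2.65], [-2.85, 2.85]. Speed limits (rad/s): [2.79, 2.79, 3.14, 3.14, 3.14, 3.14].

INTERFACE

Orientations are given as a unit quaternion [x, y, z, w].
In Python, from station import manip gives the robot as it stands.
- The arm moves only by the tool step_arm, never from a script. Its argument "targets" is text: rows parted by semicolons, each of 4 numbers parted by spaces: the shift along the tool's x, y, z in mm, then the turn about the tool's z in degrees. A call has 1 to 12 rows; each row is the pose to reach, as a shift and turn from the pose commanded when the call began, along the tool's axes at that moment; what a row does not reach only later rows make up. A row lasts 1/10 s, in which the tool goes at most 50 mm and 8.59 degrees, less where a joint would pass 70% of its speed; a pose out of reach is approached as far as the arm can. A call with a gripper value outside its range is refused whole. "gripper" is the closure, from 0 (fully open) to 1 (shut), set as the call begins (left out, the last holds). The fingers move at their own pace and stop on an object; "squeeze" is the grip in N (left out, the last holds). Time passes only in rows, so rows that repeat a pose let the fingers close. It gives the time, the measured TCP pose, the force, the opening and the grip force at its end, in the units of the state.
- manip.sense(): the state, without advancing time (a new reading comes with each control period).
- manip.snapshot(name): name is "side" or "top" or "wrist"; returns the picture (480x640x3 uint8, red, green, blue); there is no depth.
- manip.get_calibration(name): a dict with "fov_y" (degrees; the focal length in pixels is half the picture's height over the tangent of half this angle, whatever the lens; pixels are square), "cx", "cy" (the principal point, pixels), "k1" (the pictures are not rectified: a ray, as slopes to the right and down, at radius r is drawn at 1 + k1 r^2 times it, then the intrinsics apply), "extrinsics" (4x4, takes a point from camera to world coordinates); the wrist camera has in their place "tool_from_camera" (4x4, takes a point from camera to tool coordinates, whose origin is the TCP and whose axes are the flange's). Camera axes: x right, y down, z forward; pixel columns grow to the right and rows downward; lengths in m; the calibration is good to about 2 mm. A picture is of the moment at which its call begins: read the wrist's pose just before it. get_calibration takes no time and is no camera call.
- manip.sign_off(): hands the job in; it is judged then, once.
Trained networks look in the newest picture that a camera, given by its name, has taken for a name from the list of things; names that differ only in an ending like _2 or _b are one class to them, and where a whole thing is asked for, a point or a joint stands for the part that bears it (a point fixed in the world has none). Each returns a list of dicts, best first, with "p" (0 to 1); they miss things now and then, are a little off and sometimes report something else, mostly with a low value. They report only what shows in the picture. A call takes as long as a camera call. They do not tell look-alikes from the thing itself.
- manip.recognise(camera, query): "position" ([column, row] in pixels, amid what is visible of it).
- manip.masks_of(camera, query): "pixels" (480x640 bool, what is visible of it) and "position" ([column, row] in pixels, amid what is visible of it).
- manip.mark_of(camera, query): "position" ([column, row] in pixels: a listed point, or the origin of a listed thing).
The state is a dict: "t": time; "q": joint angles; "qd": joint speeds; "tau": joint torques, N m; "tcp_pos": TCP position; "tool_rot": TCP orientation; "force": force on the tool from outside, world axes, zero at the start; "ft_torque": the same for the moment, N m; "finger_gap": opening from 0.0 (shut) to 1.0 (fully open); "gripper_force": force on a finger pad.
Only numpy, scipy, OpenCV 4.12 (cv2) and the standard library are available. Lean on these libraries where they do the work, as an engineer would, in place of code of your own. Each camera call takes 0.05 s, during which the arm holds its last target. There are 200 camera calls.

## Working session

There is one attempt and no reset: what is moved stays moved. The work goes in short steps, Python scripts to look and compute and a tool call to move; the robot and the scene stay as the last step left them, time stands still between calls to the robot, and variables do not carry over. Pictures are saved under pics/ and viewed, at most 10 in all, crops included, and the job is handed in when it is done.

Besides the shell and the picture viewer there is one more tool, called after ">>>" as name(argument=value, ...) on one line, values as JSON. step_arm: Moves the arm, as the interface text tells. Its arguments: {"type":"object","properties":{"targets":{"type":"string"},"gripper":{"type":"number"},"squeeze":{"type":"number"}},"required":["targets"]}

```bash
mkdir -p pics; cat > h.py <<'E'
import numpy as np, cv2
from station import manip
from scipy.spatial.transform import Rotation as R
def cam(name,state=None):
    c=manip.get_calibration(name)
    f=240/np.tan(np.radians(c["fov_y"])/2)
    if name=="wrist":
        s=state or manip.sense(); T=np.eye(4); T[:3,:3]=R.from_quat(s["tool_rot"]).as_matrix(); T[:3,3]=s["tcp_pos"]
        E=T@np.array(c["tool_from_camera"])
    else: E=np.array(c["extrinsics"])
    return f,c["cx"],c["cy"],c["k1"],E
def ray(C,p):
    f,cx,cy,k,E=C; d=np.array([(p[0]-cx)/f,(p[1]-cy)/f]); u=d.copy()
    for _ in range(20): u=d/(1+k*(u@u))
    v=E[:3,:3]@np.array([u[0],u[1],1]); return E[:3,3],v/np.linalg.norm(v)
def atz(C,p,z):
    o,v=ray(C,p); return o+v*(z-o[2])/v[2]
def proj(C,P):
    f,cx,cy,k,E=C; q=E[:3,:3].T@(np.array(P)-E[:3,3]); u=q[:2]/q[2]; u=u*(1+k*(u@u)); return u*f+[cx,cy]
def tri(a,b):
    (o,v),(p,w)=a,b; A=np.stack([v,-w],1); s=np.linalg.lstsq(A,p-o,rcond=None)[0]
    x,y=o+s[0]*v,p+s[1]*w; return (x+y)/2,np.linalg.norm(x-y)
E
python3 - <<'E'
from h import *
for n in("top","side"):
    im=manip.snapshot(n); cv2.imwrite(f"pics/{n}0.png",im[...,::-1])
    for q in("caddy","grip","cup","fruit_center","lunchbox","lid_hinge","lid_edge","over","tiffin","mug","snackbox","spatula"):
        try: print(n,q,[(np.round(d["position"]).astype(int).tolist(),round(d["p"],2)) for d in manip.mark_of(n,q)[:4]])
        except Exception as e: print(n,q,e)
s=manip.sense();print(s["t"],s["tcp_pos"],s["tool_rot"])
for n in("top","side"):print(n,np.round(cam(n)[4],3).tolist())
print(np.round(manip.get_calibration("wrist")["tool_from_camera"],3).tolist())
E
```

```text
top caddy [([243, 261], 0.93), ([257, 204], 0.63), ([242, 327], 0.58)]
top grip [([242, 260], 0.86), ([242, 328], 0.69)]
top cup [([266, 259], 0.92), ([226, 341], 0.63), ([243, 183], 0.56)]
top fruit_center [([288, 288], 0.64), ([267, 263], 0.61)]
top lunchbox [([409, 247], 0.6)]
top lid_hinge [([403, 212], 0.96)]
top lid_edge [([412, 212], 0.72)]
top over [([416, 243], 0.88)]
top tiffin [([490, 204], 0.97)]
top mug [([330, 159], 0.59)]
top snackbox [([161, 204], 0.65), ([243, 262], 0.28)]
top spatula [([321, 281], 0.58)]
side caddy [([332, 345], 0.86), ([258, 321], 0.86), ([423, 364], 0.64)]
side grip [([255, 309], 0.73), ([331, 337], 0.72), ([424, 351], 0.7), ([309, 176], 0.69)]
side cup [([439, 383], 0.86), ([333, 319], 0.58), ([230, 327], 0.57)]
side fruit_center [([337, 317], 0.5), ([224, 462], 0.23)]
side lunchbox [([224, 459], 0.4)]
side lid_hinge [([308, 173], 0.66)]
side lid_edge [([308, 126], 0.57)]
side over [([336, 172], 0.77)]
side tiffin []
side mug [([236, 243], 0.56)]
side snackbox [([221, 460], 0.91)]
side spatula [([364, 270], 0.78)]
1.3 [0.24667602 0.57424588 0.23132595] [2.01508119e-01 9.79486844e-01 2.14484447e-06 9.10658602e-06]
top [[0.025, -0.998, 0.052, 0.425], [-1.0, -0.025, -0.001, 0.023], [0.003, -0.052, -0.999, 1.768], [0.0, 0.0, 0.0, 1.0]]
side [[-0.984, -0.14, 0.111, 0.402], [-0.178, 0.772, -0.609, 0.639], [-0.0, -0.619, -0.785, 0.899], [0.0, 0.0, 0.0, 1.0]]
[[0.0, -0.956, -0.294, 0.075], [1.0, 0.0, 0.001, -0.001], [-0.001, -0.294, 0.956, -0.143], [0.0, 0.0, 0.0, 1.0]]
```

View pics/top0.png

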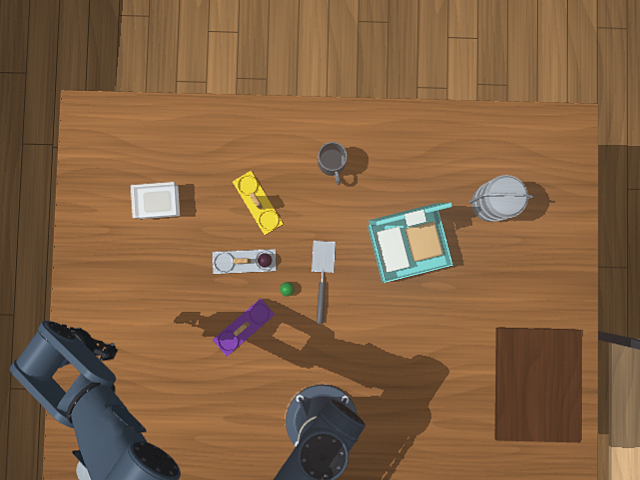

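View pics/side0.png

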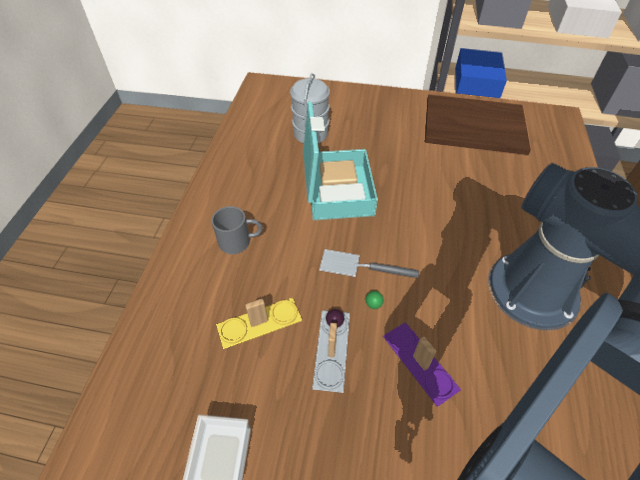

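Top view: the steel caddy is at (243,261), with the dark fruit at (265,260). The yellow (257,203) and purple (243,327) caddies and the green ball (288,288) are look-alikes. The lunchbox is at (410,245), with its lid upright along (370..452, 205..222). The side view agrees: steel caddy (332,350), lid (310,150).

```bash
python3 - <<'E'
from h import *
T=cam("top");S=cam("side")
def ps(n,a,b): x,e=tri(ray(T,a),ray(S,b)); print(n,np.round(x,3),"err",round(e,4))
ps("over",(416,243),(336,172)); ps("edge",(412,212),(308,126)); ps("hinge",(403,212),(308,173)); ps("grip",(242,260),(331,337)); ps("fruit",(267,263),(337,317))
print("caddy",atz(T,(243,261),0)," grip",atz(T,(242,260),.062)," over",atz(T,(416,243),.077), "fruit",atz(T,(265,260),.027))
for q,z in(("caddy",0.004),("lunchbox",.065),("lid",.15)):
    ms=manip.masks_of("top",q)
    for m in ms[:3]:
        ys,xs=np.nonzero(m["pixels"]); r=cv2.minAreaRect(np.stack([xs,ys],1).astype(np.float32)); b=cv2.boxPoints(r)
        print(q,round(m["p"],2),np.round(m["position"]),len(xs),[np.round(atz(T,p,z)[:2],3).tolist() for p in b])
im=cv2.imread("pics/top0.png"); cv2.imwrite("pics/crop0.png",cv2.resize(im[170:310,200:480],None,fx=2.85,fy=2.85,interpolation=cv2.INTER_CUBIC))
E
```

```text
over [ 0.52  -0.254  0.057] err 0.0094
edge [ 0.588 -0.214  0.234] err 0.0064
hinge [ 0.598 -0.213  0.079] err 0.0052
grip [0.456 0.237 0.057] err 0.0011
fruit [0.452 0.17  0.021] err 0.0046
caddy [0.45364449 0.24135417 0.        ]  grip [0.45540417 0.23659762 0.062     ]  over [ 0.51476693 -0.25101119  0.077     ] fruit [0.45765574 0.17480938 0.027     ]
caddy 0.97 [256. 202.] 1330 [[0.685, 0.279], [0.72, 0.224], [0.564, 0.126], [0.529, 0.18]]
caddy 0.9 [242. 260.] 1210 [[0.478, 0.331], [0.492, 0.148], [0.428, 0.143], [0.414, 0.325]]
caddy 0.65 [245. 328.] 1450 [[0.223, 0.325], [0.35, 0.187], [0.301, 0.141], [0.174, 0.279]]
lunchbox 0.79 [411. 245.] 4897 [[0.577, -0.109], [0.643, -0.349], [0.463, -0.396], [0.397, -0.158]]
lunchbox 0.37 [158. 203.] 1740 [[0.665, 0.563], [0.677, 0.424], [0.573, 0.413], [0.561, 0.552]]
lunchbox 0.24 [500. 199.] 1998 [[0.661, -0.387], [0.737, -0.531], [0.629, -0.586], [0.553, -0.442]]
lid 0.88 [412. 214.] 681 [[0.572, -0.115], [0.63, -0.326], [0.591, -0.336], [0.533, -0.125]]
lid 0.46 [500. 198.] 2041 [[0.636, -0.364], [0.728, -0.489], [0.63, -0.558], [0.539, -0.433]]
```

View pics/crop0.png

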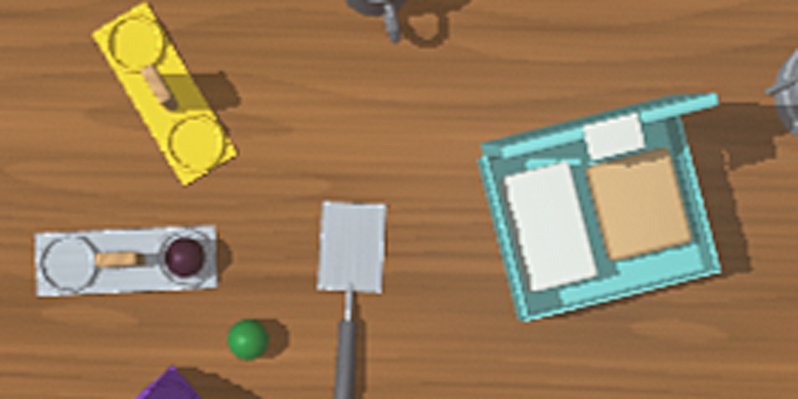

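The enlarged crop confirms it: steel caddy, wooden grip at about (117,260) and dark fruit at (185,257) in the crop. I'm moving above the lid for a closer look, keeping the gripper shut.

>>> step_arm(targets="-100 -100 -170 17; -611 -602 -170 53; -611 -602 -170 53; -611 -602 -170 53; -611 -602 -170 53; -611 -602 -170 53; -611 -602 -170 53; -611 -602 -170 53; -611 -602 -170 53; -611 -602 -170 53; -611 -602 -170 53; -611 -602 -170 53", gripper=1)

```text
t: 2.65
tcp_pos: [0.464, 0.0396, 0.357]
tool_rot: [0.617, 0.787, 0.0, 0.0]
force: [0.7, 0.1, -0.1]
finger_gap: -0.0
gripper_force: 0.0
```

```bash
cat >> h.py <<'E'
def delta(P,yang=None):
    s=manip.sense(); M=R.from_quat(s["tool_rot"]).as_matrix(); d=M.T@(np.array(P)-s["tcp_pos"])*1000
    a=np.degrees(np.arctan2(M[1,1],M[0,1])); t=None if yang is None else -((yang-a+90)%180-90)
    return np.round(d).tolist(),t,"yang",round(a,1),"t",s["t"],"tcp",np.round(s["tcp_pos"],3).tolist(),"F",np.round(s["force"],1).tolist(),s["finger_gap"]
E
python3 -c "
from h import *
print(delta((.57,-.22,.40),14))"
```

```text
([-277.0, 41.0, -43.0], np.float64(-0.2671167167644768), 'yang', np.float64(13.7), 't', 2.65, 'tcp', [0.464, 0.04, 0.357], 'F', [0.7, 0.1, -0.1], -6.533834351814845e-05)
```

>>> step_arm(targets="-50 8 -10 0; -100 16 -20 0; -150 24 -30 0; -200 32 -40 0; -250 40 -43 0; -277 41 -43 0; -277 41 -43 0; -277 41 -43 0")

```text
t: 3.45
tcp_pos: [0.569, -0.2181, 0.3986]
tool_rot: [0.618, 0.786, 0.0, -0.001]
force: [0.2, 0.9, -0.4]
finger_gap: 0.002
gripper_force: 0.0
```

```bash
python3 - <<'E'
from h import *
s=manip.sense(); im=manip.snapshot("wrist"); cv2.imwrite("pics/w1.png",im[...,::-1]); W=cam("wrist",s)
g={}
for q in("lid_hinge","lid_edge","over","lunchbox"): 
    r=manip.mark_of("wrist",q); print(q,[(np.round(d["position"]).tolist(),round(d["p"],2)) for d in r[:2]])
    if r: g[q]=r[0]["position"]
Sd=cam("side");T=cam("top")
if "lid_edge" in g:
  for C,p in((T,(412,212)),(Sd,(308,126))): print("edge",tri(ray(W,g["lid_edge"]),ray(C,p)))
for q,z in(("lid_hinge",.065),("over",.077),("lunchbox",0)):
  if q in g: print(q,atz(W,g[q],z))
print(s["tcp_pos"])
E
```

```text
lid_hinge [([338.0, 192.0], 0.81)]
lid_edge []
over [([288.0, 189.0], 0.72)]
lunchbox [([284.0, 186.0], 0.7), ([479.0, 72.0], 0.27)]
lid_hinge [ 0.58963291 -0.21856083  0.065     ]
over [ 0.52176497 -0.22983183  0.077     ]
lunchbox [ 0.50978286 -0.24067387  0.        ]
[ 0.56903428 -0.21813554  0.39859578]
```

View pics/w1.png

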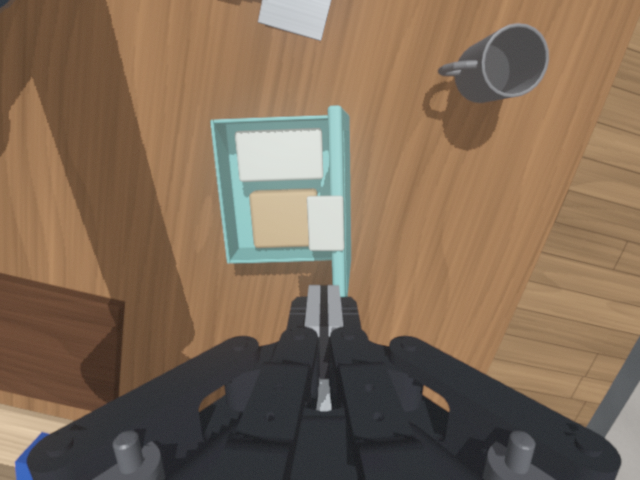

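The wrist view shows the box front rim from (212,120) to (230,263). The lid's upper edge runs along x≈330–342 px with its outer face just visible on the right, so it leans slightly to the robot side. The latch tab is at (325,222).

```bash
python3 - <<'E'
from h import *
W=cam("wrist");T=cam("top")
a=atz(W,(212,120),.065);b=atz(W,(230,263),.065);u=(a-b)[:2];print(a,b,np.linalg.norm(u),"yaw",np.degrees(np.arctan2(-u[0],u[1])))
at,bt=atz(T,(384.9,282.3),.065),atz(T,(452.6,265.4),.065);ut=(at-bt)[:2];print(at,bt,np.linalg.norm(ut),np.degrees(np.arctan2(-ut[0],ut[1])))
cy=np.radians(13.5);X=np.array([np.cos(cy),np.sin(cy)]);
for m in((a+b)/2,(at+bt)/2): print("centre",m[:2]+.085*X,"hinge",m[:2]+.17*X, "s_hinge",(m[:2]+.17*X)@X)
for p,z in(((330,190),.235),((342,190),.235),((347,116),.07),((349,150),.07)): print(p,z,atz(W,p,z)[:2]@X)
t=manip.sense()["tcp_pos"];print("tcp s",t[:2]@X)
E
```

```text
[ 0.40603578 -0.16512139  0.065     ] [ 0.46208802 -0.3570078   0.065     ] 0.1999055941432183 yaw 16.283696438851038
[ 0.40261068 -0.16729006  0.065     ] [ 0.45477905 -0.35715634  0.065     ] 0.19690287862846753 15.363665815164648
centre [ 0.51671334 -0.24122174] hinge [ 0.59936479 -0.22137888] s_hinge 0.5311244163015472
centre [ 0.51134631 -0.24238034] hinge [ 0.59399775 -0.22253749] s_hinge 0.5256352001702518
(330, 190) 0.235 0.5079625407301905
(342, 190) 0.235 0.5185868172614821
(347, 116) 0.07 0.532168461325298
(349, 150) 0.07 0.535854668527867
tcp s 0.5028926747833564
```

```bash
python3 -c "
from h import *
print(delta((.6345,-.207,.2),15.8))"
```

```text
([-7.0, 66.0, 200.0], np.float64(-1.9541183499966763), 'yang', np.float64(13.8), 't', 3.7, 'tcp', [0.569, -0.216, 0.4], 'F', [0.3, -0.0, 0.4], -0.004408457478347672)
```

>>> step_arm(targets="-4 35 0 -2; -7 66 0 -2; -7 66 35 -2; -7 66 75 -2; -7 66 115 -2; -7 66 155 -2; -7 66 185 -2; -7 66 200 -2; -7 66 200 -2; -7 66 200 -2")

```text
t: 4.7
tcp_pos: [0.6356, -0.2083, 0.2]
tool_rot: [0.603, 0.798, 0.0, 0.0]
force: [0.3, 0.7, 0.5]
finger_gap: 0.001
gripper_force: 0.0
```

```bash
python3 - <<'E'
from h import *
print(delta((.596,-.218,.2),15.8))
a=manip.snapshot("side"); cv2.imwrite("pics/s2.png",cv2.resize(a[60:240,220:460],None,fx=3,fy=3)[...,::-1])
E
```

```text
([1.0, -41.0, 0.0], np.float64(0.005586036277435369), 'yang', np.float64(15.8), 't', 4.7, 'tcp', [0.636, -0.208, 0.2], 'F', [0.3, 0.7, 0.5], 0.0007919184103081218)
```

View pics/s2.png

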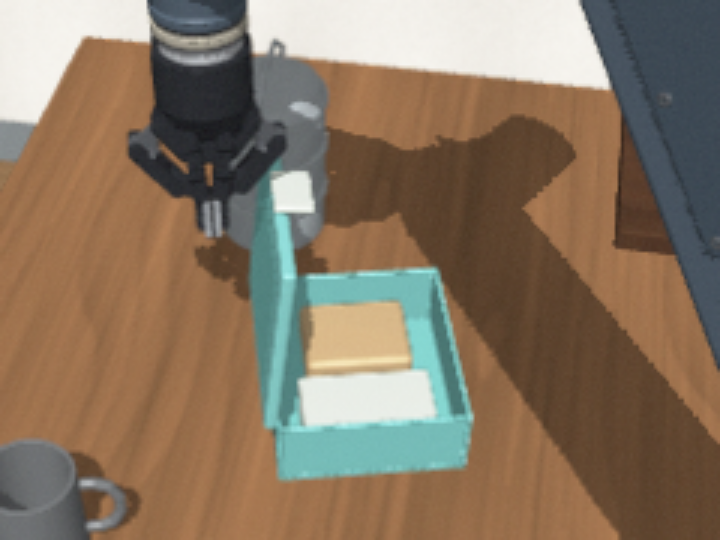

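The fingers stand free behind the lid. Their knuckles flare towards its top edge, so I'll turn a quarter first to put the flare along the hinge.

```bash
python3 -c "
from h import *
print(manip.sense()['q'])"
```

```text
[-4.83643201e-01  6.19123450e-01  1.34489848e+00  3.45441204e-05
  1.17483113e+00 -7.59265473e-01]
```

>>> step_arm(targets="0 0 0 8; 0 0 0 16; 0 0 0 24; 0 0 0 32; 0 0 0 40; 0 0 0 48; 0 0 0 56; 0 0 0 64; 0 0 0 72; 0 0 0 80; 0 0 0 88; 0 0 0 90")

```text
t: 5.95
tcp_pos: [0.6362, -0.2091, 0.2018]
tool_rot: [0.991, 0.136, 0.002, 0.001]
force: [0.2, -0.8, -0.2]
finger_gap: -0.002
gripper_force: 0.0
```

>>> step_arm(targets="-15 0 0 0; -30 0 0 0; -44 0 1 0; -53 0 2 0; -70 0 6 0; -79 0 9 0; -87 0 12 0; -103 0 21 0; -117 0 31 0; -131 0 44 0; -141 0 57 0; -141 0 57 0")

```text
t: 7.15
tcp_pos: [0.4974, -0.2465, 0.1408]
tool_rot: [0.991, 0.136, -0.002, -0.002]
force: [0.1, 0.8, -0.6]
finger_gap: -0.001
gripper_force: 0.0
```

```bash
python3 - <<'E'
from h import *
print(delta((.5515+.004,-.2306,.143)))
a=manip.snapshot("side"); cv2.imwrite("pics/s3.png",cv2.resize(a[60:240,220:460],None,fx=3,fy=3)[...,::-1])
E
```

```text
([60.0, 0.0, -2.0], None, 'yang', np.float64(-74.3), 't', 7.15, 'tcp', [0.497, -0.247, 0.141], 'F', [0.1, 0.8, -0.6], -0.0008156676980517525)
```

View pics/s3.png

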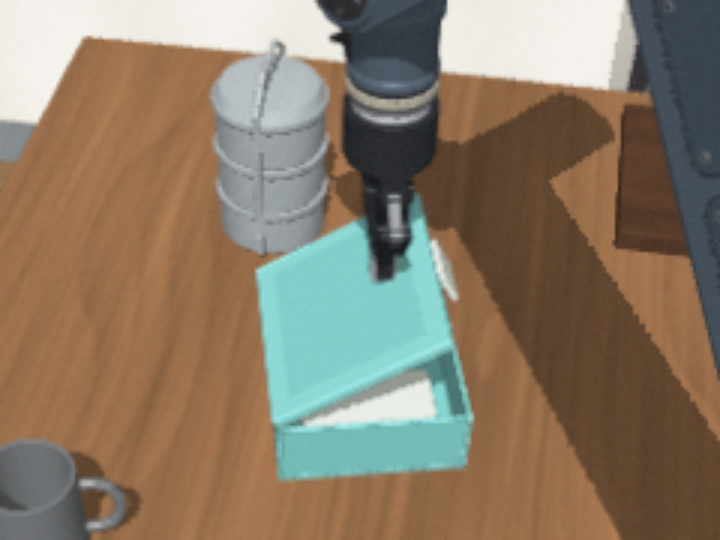

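The lid has followed down to about 30°, with the tip on its outer face. I'll carry on down.

>>> step_arm(targets="-6 0 9 0; -12 0 19 0; -16 0 30 0; -20 0 41 0; -22 0 49 0; -24 0 56 0; -24 0 61 0; -24 0 64 0; -24 0 67 0; -24 0 67 0")

```text
t: 8.2
tcp_pos: [0.4761, -0.2535, 0.0774]
tool_rot: [0.991, 0.137, -0.0, 0.0]
force: [-3.8, 1.9, 15.3]
finger_gap: 0.003
gripper_force: 7.7
```

It presses at z=0.077 with 15 N, so the lid is shut. I'll hold briefly, lift, and go over the caddy.

>>> step_arm(targets="-24 0 0 0; -24 0 0 0; 0 0 -40 0; 0 0 -80 0; 0 0 -120 0; 0 0 -160 0; 0 0 -200 0; 0 0 -220 0", gripper=1)

```text
t: 9.0
tcp_pos: [0.4777, -0.2544, 0.2995]
tool_rot: [0.991, 0.137, 0.002, 0.003]
force: [0.6, -0.5, -0.5]
finger_gap: 0.003
gripper_force: 0.0
```

```bash
python3 -c "
from h import *
print(delta((.455,.237,.3),4.4))
T=cam('side');manip.snapshot('side');print([(d['position'],d['p']) for d in manip.mark_of('side','lid_edge')],proj(T,(.514-.085*.962,-.2415-.085*.272,.077)))"
```

```text
([112.0, -479.0, -3.0], np.float64(-78.62317262531133), 'yang', np.float64(-74.2), 't', 9.0, 'tcp', [0.478, -0.254, 0.3], 'F', [0.6, -0.5, -0.5], 0.0034154561203459857)
[([371.8, 168.7], 0.69)] [370.48126448 168.10033886]
```

>>> step_arm(targets="10 -40 -3 -8; 20 -85 -3 -16; 30 -130 -3 -24; 40 -175 -3 -32; 50 -220 -3 -40; 60 -265 -3 -48; 71 -310 -3 -56; 82 -355 -3 -64; 93 -400 -3 -72; 105 -450 -3 -78.6; 112 -479 -3 -78.6; 112 -479 -3 -78.6", gripper=0)

```text
t: 10.3
tcp_pos: [0.4527, 0.2412, 0.2967]
tool_rot: [0.678, 0.735, -0.001, -0.001]
force: [0.2, -0.1, 0.8]
finger_gap: 1.0
gripper_force: 0.0
```

```bash
python3 - <<'E'
from h import *
s=manip.sense(); im=manip.snapshot("wrist"); cv2.imwrite("pics/w4.png",im[...,::-1]); W=cam("wrist",s)
for q,z in(("caddy",0),("grip",.062),("cup",.027),("fruit_center",.027),("lid_edge",.077)):
    print(q,[(np.round(d["position"]).tolist(),round(d["p"],2),np.round(atz(W,d["position"],z),3).tolist()) for d in manip.mark_of("wrist",q)[:3]])
print(s["tcp_pos"],s["t"])
E
```

```text
caddy [([175.0, 185.0], 0.9, [0.263, 0.236, 0.0]), ([456.0, 229.0], 0.76, [0.629, 0.207, 0.0]), ([326.0, 196.0], 0.57, [0.455, 0.236, 0.0])]
grip [([473.0, 248.0], 0.89, [0.627, 0.202, 0.062]), ([326.0, 206.0], 0.72, [0.455, 0.236, 0.062]), ([152.0, 201.0], 0.65, [0.263, 0.227, 0.062])]
cup [([320.0, 248.0], 0.91, [0.453, 0.176, 0.027]), ([502.0, 212.0], 0.82, [0.671, 0.24, 0.027]), ([131.0, 149.0], 0.62, [0.224, 0.279, 0.027])]
fruit_center [([261.0, 292.0], 0.97, [0.381, 0.109, 0.027]), ([326.0, 250.0], 0.84, [0.46, 0.173, 0.027])]
lid_edge []
[0.45274101 0.24122755 0.29672655] 10.3
```

View pics/w4.png

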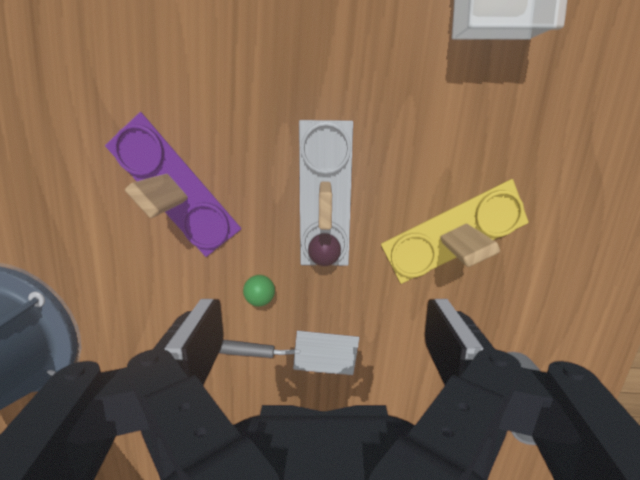

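The wrist view shows the steel caddy at (326,195), its grip at (326,205) and the fruit at (325,249). The purple and yellow look-alikes are to either side. The grip point (0.455, 0.236) matches the first estimate.

```bash
python3 -c "
from h import *
print(delta((.455,.232,.043),4.4))"
```

```text
([-4.0, 1.0, 255.0], np.float64(-0.16158100060189895), 'yang', np.float64(4.2), 't', 10.6, 'tcp', [0.454, 0.237, 0.298], 'F', [0.4, -1.2, -0.9], 0.9988669117270946)
```

>>> step_arm(targets="-4 1 30 0; -4 1 70 0; -4 1 110 0; -4 1 150 0; -4 1 185 0; -4 1 210 0; -4 1 230 0; -4 1 245 0; -4 1 255 0; -4 1 255 0; -4 1 255 0")

```text
t: 11.7
tcp_pos: [0.4559, 0.2335, 0.0436]
tool_rot: [0.68, 0.733, 0.0, 0.0]
force: [-0.1, -0.4, 0.6]
finger_gap: 0.999
gripper_force: 0.0
```

>>> step_arm(targets="0 0 0 0; 0 0 0 0; 0 0 0 0; 0 0 0 0; 0 0 0 0; 0 0 0 0; 0 0 0 0; 0 0 0 0; 0 0 0 0; 0 0 0 0", gripper=1, squeeze=60)

```text
t: 12.7
tcp_pos: [0.4551, 0.234, 0.0434]
tool_rot: [0.68, 0.733, -0.0, -0.0]
force: [-1.6, 0.8, 4.6]
finger_gap: 0.153
gripper_force: 61.3
```

>>> step_arm(targets="0 0 -1 0; 0 0 -3 0; 0 0 -7 0; 0 0 -13 0; 0 0 -21 0; 0 0 -30 0; 0 0 -40 0; 0 0 -50 0; 0 0 -59 0; 0 0 -66 0; 0 0 -70 0; 0 0 -70 0")

```text
t: 13.9
tcp_pos: [0.4557, 0.234, 0.1139]
tool_rot: [0.68, 0.733, 0.0, 0.0]
force: [-0.0, 1.2, -4.1]
finger_gap: 0.157
gripper_force: 60.4
```

```bash
python3 - <<'E'
from h import *
a=manip.snapshot("side"); cv2.imwrite("pics/s5.png",cv2.resize(a[200:420,200:480],None,fx=2.7,fy=2.7)[...,::-1])
print(delta((.514,-.2415,.17)))
E
```

```text
([-478.0, 22.0, -57.0], None, 'yang', np.float64(4.3), 't', 13.95, 'tcp', [0.455, 0.234, 0.113], 'F', [-0.6, 0.2, -2.8], 0.15497636158504424)
```

View pics/s5.png

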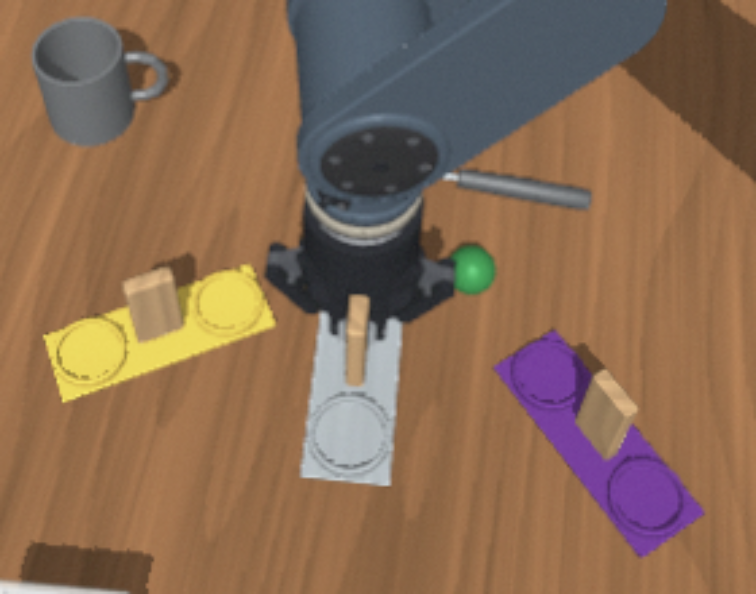

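The caddy is lifted and hanging level. Now the carry, with gentle ramps.

>>> step_arm(targets="-2 0 -2 0; -5 0 -5 0; -10 0 -9 0; -16 1 -14 0; -23 1 -20 0; -32 1 -26 0; -42 2 -32 0; -53 2 -38 0; -65 3 -44 0; -78 4 -49 0; -92 4 -53 0; -107 5 -56 0")

```text
t: 15.15
tcp_pos: [0.4685, 0.1263, 0.1697]
tool_rot: [0.68, 0.733, 0.0, 0.0]
force: [-0.8, 0.5, -2.8]
finger_gap: 0.155
gripper_force: 60.4
```

>>> step_arm(targets="-16 1 -1 0; -32 1 -1 0; -48 2 -1 0; -64 3 -1 0; -80 4 -1 0; -96 4 -1 0; -112 5 -1 0; -128 6 -1 0; -144 7 -1 0; -160 7 -1 0; -176 8 -1 0; -192 9 -1 0")

```text
t: 16.35
tcp_pos: [0.4917, -0.0646, 0.1703]
tool_rot: [0.68, 0.733, -0.0, -0.0]
force: [0.4, -0.3, -2.4]
finger_gap: 0.154
gripper_force: 60.4
```

>>> step_arm(targets="-16 1 0 0; -32 1 0 0; -48 2 0 0; -64 3 0 0; -80 4 0 0; -95 4 0 0; -109 5 0 0; -122 6 0 0; -134 6 0 0; -145 7 0 0; -155 7 0 0; -163 8 0 0")

```text
t: 17.55
tcp_pos: [0.5123, -0.2258, 0.1702]
tool_rot: [0.68, 0.733, -0.0, -0.0]
force: [0.5, 0.1, -2.8]
finger_gap: 0.155
gripper_force: 60.4
```

```bash
python3 -c "
from h import *
print(delta((.514,-.2415,.17)))"
```

```text
([-16.0, 0.0, 0.0], None, 'yang', np.float64(4.3), 't', 17.55, 'tcp', [0.512, -0.226, 0.17], 'F', [0.5, 0.1, -2.8], 0.15505004583146514)
```

>>> step_arm(targets="-6 0 0 0; -11 0 0 0; -14 0 0 0; -16 0 0 0; -17 0 0 0; -17 0 0 0; -17 0 0 0; -17 0 0 0; -17 0 0 0; -17 0 0 0; -17 0 0 0; -17 0 0 0")

```text
t: 18.75
tcp_pos: [0.5136, -0.242, 0.1703]
tool_rot: [0.68, 0.733, -0.0, 0.0]
force: [-0.3, 0.1, -2.9]
finger_gap: 0.152
gripper_force: 60.4
```

```bash
python3 - <<'E'
from h import *
a=manip.snapshot("side"); cv2.imwrite("pics/s6.png",cv2.resize(a[60:240,220:460],None,fx=3,fy=3)[...,::-1])
b=manip.snapshot("top"); cv2.imwrite("pics/t6.png",cv2.resize(b[180:300,340:500],None,fx=4,fy=4)[...,::-1])
print(delta((.514,-.2415,.17)))
E
```

```text
([1.0, 0.0, 0.0], None, 'yang', np.float64(4.3), 't', 18.85, 'tcp', [0.514, -0.242, 0.17], 'F', [0.4, 0.8, -3.4], 0.15533786525287857)
```

View pics/s6.png

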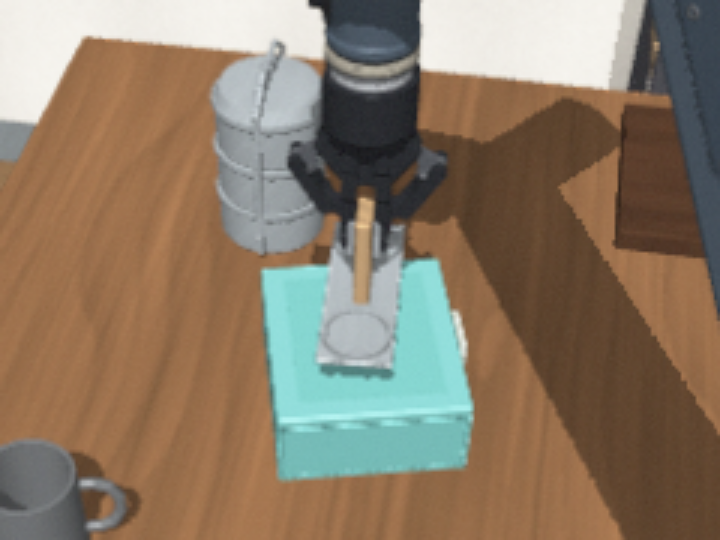

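The side view shows the lid flat shut and the caddy hanging level over its middle. The fruit is hidden behind the gripper, but the wrist load of about 3 N matches the caddy plus fruit. Handing in.

```bash
python3 -c "
from h import *
print(manip.sign_off())"
```

```text
the job is handed in; nothing more can be done
None
```

I handed the job in at about 19 s: the lid is shut and the gripper holds the caddy level and still about 5 cm above the lid's middle; the fruit was hidden in the last picture I viewed, but the measured load fits it still being in its cup.

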